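# Set and clamp a polarising filter ring

## Robot

A 6-joint arm with a two-finger parallel gripper is mounted at the origin on a cart in front of the work surface, level with it; the furniture and walls round the work are solid. World frame = base frame: x ahead of the robot, y to its left, z up, the work surface at z = 0. Lengths are in m, angles in rad, forces in N, time in s.
With the tool pointing down it reaches from about 0.425 to 0.95 m from the base axis. Payload 3.5 kg.
Tool frame: the origin (TCP) lies at the very end of the fingers, on their centre line; the grasp point (between the pads) lies 19 mm behind it; z points along the fingers, y is the line along which they close (so a half turn about z gives the same grasp; the last joint's range is limited). The gripper opens to 85 mm and grips with 20 to 120 N. Pads are 22 mm wide; open, the fingers measure 114 mm over their backs; the gripper's body (76 mm by 85 mm) begins 54 mm behind the grasp point. The pads swing forward as they close: fully open they stand 13 mm farther back than shut.
Start: joints at [-1.303, 0.286, 1.577, -0, 1.279, -0.15], TCP at [0.274, -0.617, 0.231] pointing down, gripper open.
Joint ranges: [-2.77, 2.77], [-0.9, 2.22], [0.21, 2.48], [-1.53, 4.67], [0.24, 2.81], [-2.84, 2.84]. Speed limits (rad/s): [2.79, 2.79, 3.14, 3.14, 3.14, 3.14].

## Interface

Orientations are given as [roll, pitch, yaw] about the fixed x, y, z axes, in that order (R = Rz(yaw) Ry(pitch) Rx(roll)).
In Python, from workcell import move_pose, movel, set_joints, set_gripper, sleep, solve_ik, grab_frame, IKError, hand_in, get_time_s, get_joint_pos, get_qvel, get_joint_torque, get_position, get_tcp_rot, get_wrist_force, get_wrist_torque, get_width, get_finger_force gives the robot as it stands. Calls block until the motion is done:
- move_pose(position, orientation): joint-space move of the TCP to a pose.
- movel(position, attitude=None, vel=0.15, stop_force=None): straight line of the TCP; attitude=None keeps the orientation; vel is the mean speed in m/s. With stop_force (N) it stops when the force on the tool has changed by that much, and returns True; else False.
- set_joints(angles): joint-space move.
- set_gripper(opening, effort=None): opening from 0.0 (shut) to 1.0 (fully open); effort is the grip in N (None keeps the last); returns when the fingers have stopped.
- sleep(seconds).
- solve_ik(position, orientation): joint angles nearest the present ones, or None.
- grab_frame(name): name is "scene" or "top"; returns a dict with "image" (384x512x3 uint8, red, green, blue), "vertical_fov" (degrees; the focal length in pixels is half the picture's height over the tangent of half this angle, whatever the lens; pixels are square), "cx", "cy" (the principal point, pixels), "position" and "rotation" of the camera in the world. Camera axes: x right, y down, z forward; pixel columns grow to the right and rows downward; lengths in m; the calibration is good to about 2 mm. A picture is of the moment at which its call begins. There is no depth.
A pose or a line that the arm cannot do raises IKError and nothing moves.
- hand_in(): hands the job in; it is judged then, once.
Readings, each from a call of its own:
- get_time_s(): time.
- get_joint_pos(): joint angles.
- get_qvel(): joint speeds.
- get_joint_torque(): joint torques, N m.
- get_position(): TCP position.
- get_tcp_rot(): TCP orientation.
- get_wrist_force(): force on the tool from outside, world axes, zero at the start.
- get_wrist_torque(): the same for the moment, N m.
- get_width(): opening from 0.0 (shut) to 1.0 (fully open).
- get_finger_force(): force on a finger pad.
Only numpy, scipy, OpenCV 4.12 (cv2) and the standard library are available. Lean on these libraries where they do the work, as an engineer would, in place of code of your own. Each camera call takes 0.05 s, during which the arm holds its last target. There are 200 camera calls.

## Task

On the round filter stage, gently push the ring's upright lever post round with closed fingertips until its pointer stands on the scale's one long mark, the mark with the round dot. Then, as gently, push the clamp handle at the stage's left side round, clockwise and away from you, until it is fully home, so that its nose locks the ring there. Push only: grip nothing, lift nothing, and leave the tools lying round the stage where they are.

Things in the scene. Friction and masses are not known exactly. Their poses are not given: they have to be found in the camera images.
- stage: Black disc, radius 115 mm, 12 mm high, fixed to the bench: base of the strain viewer's filter stage. Origin at the centre of its underside; its own -x side faces roughly towards the robot and carries the scale. All heights below are above the bench.
- ring_axis (a point): Point on the vertical axis of the filter ring (the middle of the disc), on the disc's top, 12 mm above the bench.
- ring (a joint): Angle of the filter ring (aluminium, knurled, outer radius 55 mm, top at 28 mm, glass inside) with its lever; rad, counterclockwise from above positive; 0 = pointer along the stage's own -x. Range -1.2 to 1.25; starts 0.65 to 1.1. The long mark lies 0.3 to 1.7 rad clockwise of the start, so it must turn negative. Friction (about 2 N at the post) holds it where it is left.
- lever_post (a point): Centre of the black ball (16 mm across) on top of the ring lever's upright post, 62 mm above the bench, 70 mm from the ring axis. The post below it is 12 mm thick and free from 24 to 62 mm above the bench; push it sideways there.
- pointer_tip (a point): Tip of the narrow (4 mm) pointer, which continues the lever outwards beyond the post, 92 mm from the ring axis, 18 mm above the bench; post, pointer and axis are in line.
- long_mark (a point): Point on the scale's long dark mark, 92 mm from the ring axis, 14 mm above the bench. The mark runs radially across the whole 28 mm scale band and has a 10 mm round dot at its outer end; the other marks are short and thin. The scale is set at a new angle each time (fixed during the run).
- clamp_pivot (a point): Point on the clamp's vertical hinge axis, 12 mm above the bench, at (31, 86) mm in the stage's frame. The boss round it has a radius of 14 mm and a top at 32 mm.
- clamp (a joint): Angle of the steel clamp handle, rad, growing clockwise from above; 0 = open (handle along the stage's own +y, outwards), 1.35 = closed against its stop (handle nearly along the stage's own +x, nose on the ring's rim). Starts 0 to 0.25; stays where it is left; about 2 N at the post.
- clamp_post (a point): Centre of the black ball (16 mm across) on top of the upright post at the end of the clamp handle, 55 mm above the bench, 55 mm from the clamp pivot. The post below it is 12 mm thick and free from 27 to 55 mm; push it sideways there.
- tape_roll: Roll of black tape, 63 mm across, 19 mm high, loose bystander; origin under its centre.
- marker: Marker pen, 132 mm long, 13 mm thick, loose bystander; origin under its centre, long axis y.
- cutters: Side cutters with blue handles, 130 x 51 x 14 mm, loose bystander; origin under the centre, long axis y.

How it is judged:
By the outcome, as a careful person would: the job done as asked, in the order asked, and still so for the second after the job is handed in, with the robot touching nothing.
It also fails if it takes over 51 s, if anything falls off the work surface, if the arm or the gripper's body presses on something with over 40 N, if the wrist force passes 120 N, or if a joint passes its speed limit or range.

## Working session

There is one attempt and no reset: what is moved stays moved. The work goes in short steps, each a Python script; the robot and the scene stay as the last script left them, time stands still between calls to the robot, and variables do not carry over. Pictures are saved under pics/ and viewed, at most 10 in all, crops included, and the job is handed in when it is done.

```bash
mkdir -p pics
cat > h.py <<'E'
import numpy as np, cv2
from workcell import *
def cam(n):
    f=grab_frame(n); h=f["image"].shape[0]
    F=h/2/np.tan(np.radians(f["vertical_fov"])/2)
    return f,F
def back(f,F,u,v,z):
    d=np.array(f["rotation"])@np.array([(u-f["cx"])/F,(v-f["cy"])/F,1]); p=np.array(f["position"])
    return p+d*(z-p[2])/d[2]
def proj(f,F,P):
    c=np.array(f["rotation"]).T@(np.array(P)-np.array(f["position"]))
    return F*c[0]/c[2]+f["cx"],F*c[1]/c[2]+f["cy"]
def save(f,name,crop=None,s=1):
    im=f["image"][...,::-1]
    if crop: u0,v0,u1,v1=crop; im=im[v0:v1,u0:u1]
    cv2.imwrite("pics/"+name,cv2.resize(im,None,fx=s,fy=s,interpolation=cv2.INTER_CUBIC))
E
python3 - <<'E'
from h import *
for n in("top","scene"):
    f,F=cam(n); save(f,n+"0.png",s=1.5); print(n,F,f["cx"],f["cy"],f["position"],np.array(f["rotation"]).round(3).tolist())
print(get_time_s())
E
```

```text
top 354.663380144558 257.28552606607155 188.6806498832911 [ 0.52832362 -0.11848716  0.93122345] [-3.034, -0.018, -1.558]
scene 487.85710209358604 259.62618691110373 187.7124779206317 [ 0.47768808 -0.95916986  0.80484713] [-2.283, -0.019, -0.126]
0.1
```

View pics/top0.png

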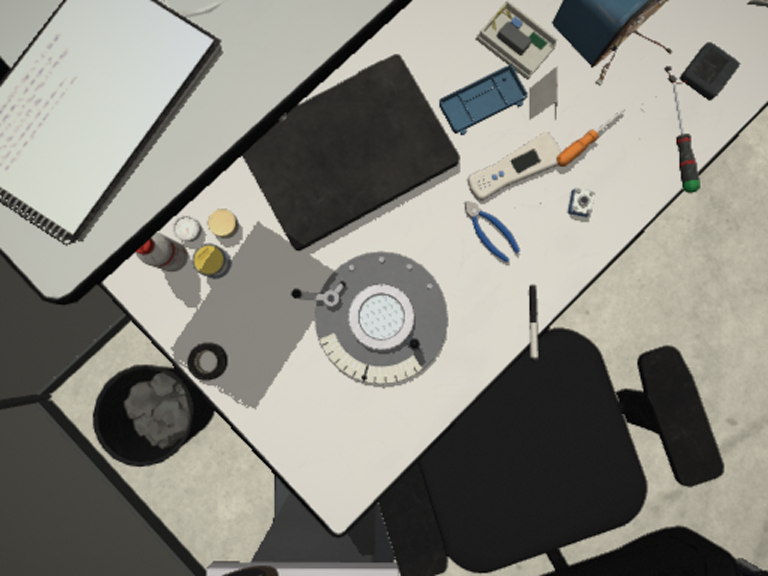

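View pics/scene0.png

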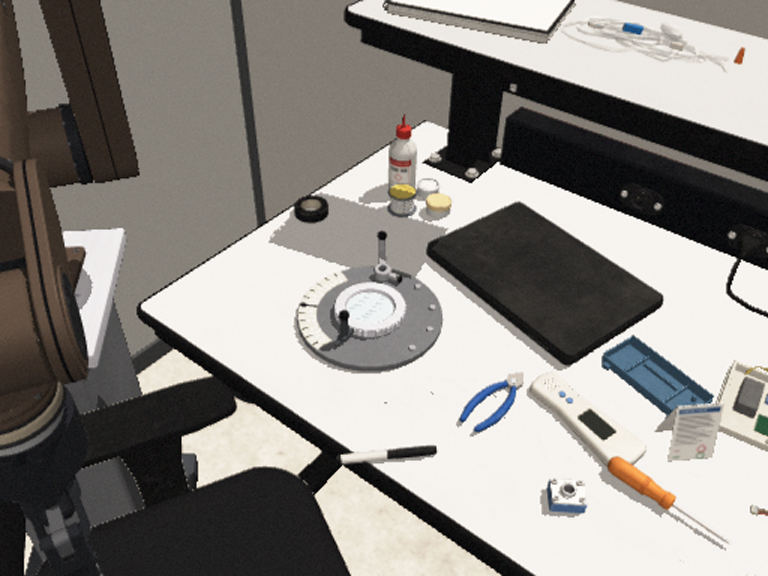

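The top view shows the stage centred near (381,318) in the enlarged view. The lever ball is near (414,344), the long mark with its dot near (365,378), and the clamp ball at (296,293). Next I'll fix the rotation handling (the cameras report rpy) and zoom in.

```bash
sed -i 's/^from workcell import \*/from workcell import *\nfrom scipy.spatial.transform import Rotation as Ro/; s/f,F=\(.*\)//' h.py
python3 - <<'E'
s=open('h.py').read()
s=s.replace('    return f,F\n','    f["rotation"]=Ro.from_euler("xyz",f["rotation"]).as_matrix()\n    return f,F\n')
open('h.py','w').write(s)
E
python3 - <<'E'
from h import *
f,F=cam("top"); save(f,"topc.png",(180,155,310,265),6)
for n,u,v,z in(("disc",381/1.5,318/1.5,.012),("ball",414/1.5,344/1.5,.062),("clamp",296/1.5,293/1.5,.055),("dot",365/1.5,378/1.5,.013),("pivot",331/1.5,298/1.5,.032)): print(n,back(f,F,u,v,z).round(4))
E
```

```text
disc [ 0.5668 -0.1262  0.012 ]
ball [ 0.5233 -0.18    0.062 ]
clamp [0.6042 0.0149 0.055 ]
dot [ 0.4644 -0.1004  0.013 ]
pivot [ 0.5986 -0.041   0.032 ]
```

View pics/topc.png

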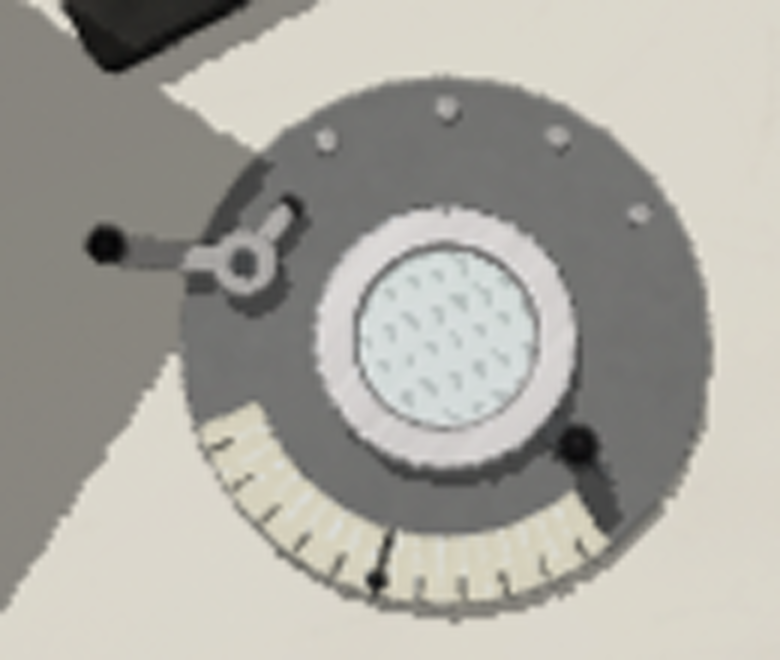

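Run:
```python
from h import *
f,F=cam("top"); g=lambda x,y,z: back(f,F,180+(x+.5)/6-.5,155+(y+.5)/6-.5,z)[:2]
C=g(446.5,342,.012); C2=g(447,337,.028)
print("C",C,C2)
an=lambda p:np.arctan2(*(p-C)[::-1])
for n,p in dict(ball=g(578,444,.062),dot=g(376,580,.013),mkin=g(391,530,.013),piv=g(244,264,.032),cb=g(105,244,.055),tip=g(613,530,.018)).items(): print(n,p.round(4),"r",np.hypot(*(p-C)).round(4),"ang",an(p).round(4))
p=g(244,264,.032); yaw=an(p)-np.arctan2(86,31); print("yaw",yaw)
c=g(105,244,.055)-p; print("clamp len",np.hypot(*c),"ang",yaw+np.pi/2-np.arctan2(c[1],c[0]))
# shelf / closed-clamp post
P=C+Ro.from_euler("z",yaw).as_matrix()[:2,:2]@[.031,.086]; print("pivot pred",P)
a=yaw+np.pi/2-1.35; print("closed post",P+.055*np.array([np.cos(a),np.sin(a)]))
```

```text
C [ 0.56790669 -0.1261781 ] [ 0.56933831 -0.12622643]
ball [ 0.5251 -0.1798] r 0.0686 ang -2.2448
dot [ 0.4663 -0.0976] r 0.1056 ang 2.8674
mkin [ 0.4874 -0.1036] r 0.0836 ang 2.8683
piv [ 0.5988 -0.0399] r 0.0916 ang 1.2269
cb [0.6044 0.0155] r 0.1463 ang 1.3184
tip [ 0.4888 -0.198 ] r 0.1069 ang -2.4042
yaw 0.0020252778202460853
clamp len 0.0556544038080444 ang 0.10334536196522714
pivot pred [ 0.59873245 -0.04011549]
closed post [ 0.65237273 -0.02796146]
```

```bash
cat >> h.py <<'E'
C=np.array([.568,-.126]); P=np.array([.5987,-.0401]); MARK=2.868
def pose(c,r,a,off,z,flip=0):
    """TCP behind a post at angle a (world) about c, pushing clockwise."""
    h=a-np.pi/2; p=c+r*np.array([np.cos(a),np.sin(a)])-off*np.array([np.cos(h),np.sin(h)])
    y=(h+flip+np.pi)%(2*np.pi)-np.pi
    return [*p,z],[np.pi,0,y]
E
python3 - <<'E'
from h import *
for nm,c,r,aa in(("ring",C,.07,np.linspace(4.038,2.868,5)),("clamp",P,.055,np.linspace(1.467,.222,5))):
  for fl in(0,np.pi):
    for a in aa:
      q=solve_ik(*pose(c,r,a,.02,.036,fl)); print(nm,round(fl,1),round(a,2),None if q is None else np.round(q,2))
E
```

```text
ring 0 4.04 [-0.52  0.31  1.95  0.    0.89 -1.42]
ring 0 3.75 [-0.52  0.27  2.    0.    0.88 -1.12]
ring 0 3.45 [-0.51  0.23  2.04  0.    0.87 -0.82]
ring 0 3.16 [-0.48  0.2   2.08  0.    0.86 -0.5 ]
ring 0 2.87 [-0.45  0.19  2.1  -0.    0.86 -0.17]
ring 3.1 4.04 [-0.52  0.31  1.95 -0.    0.89  1.72]
ring 3.1 3.75 [-0.52  0.27  2.   -0.    0.88  2.02]
ring 3.1 3.45 [-0.51  0.23  2.04 -0.    0.87  2.32]
ring 3.1 3.16 [-0.48  0.2   2.08 -0.    0.86  2.64]
ring 3.1 2.87 None
clamp 0 1.47 [-0.14  0.33  1.92 -0.    0.89  1.53]
clamp 0 1.16 [-0.14  0.36  1.87 -0.    0.91  1.85]
clamp 0 0.84 [-0.14  0.39  1.83 -0.    0.92  2.16]
clamp 0 0.53 [-0.15  0.42  1.79 -0.    0.93  2.46]
clamp 0 0.22 [-0.17  0.44  1.76 -0.    0.94  2.75]
clamp 3.1 1.47 [-0.14  0.33  1.92  0.    0.89 -1.61]
clamp 3.1 1.16 [-0.14  0.36  1.87  0.    0.91 -1.29]
clamp 3.1 0.84 [-0.14  0.39  1.83  0.    0.92 -0.98]
clamp 3.1 0.53 [-0.15  0.42  1.79  0.    0.93 -0.68]
clamp 3.1 0.22 [-0.17  0.44  1.76  0.    0.94 -0.39]
```

Run:
```python
from h import *
set_gripper(0.0)
move_pose(*pose(C,.07,4.038,.045,.12))
movel(pose(C,.07,4.038,.045,.036)[0],vel=.12)
f0=np.array(get_wrist_force())
for a in np.linspace(4.038,MARK+.12,9):
    p,o=pose(C,.07,a,.017,.036); s=movel(p,o,vel=.04,stop_force=15)
    print(round(a,3),s,(np.array(get_wrist_force())-f0).round(1),np.round(np.array(get_position())-p,4))
    if s: break
t=get_time_s(); f,F=cam("top"); save(f,"t1.png",(180,155,310,265),6); print(t)
```

```text
4.038 False [ 0.3 -0.3 -0.2] [-0.      0.      0.0001]
3.907 False [ 1.2  0.1 -0. ] [ 0.0002 -0.0001  0.0001]
3.776 False [ 0.9 -1.2  0.4] [ 0.0001 -0.0001  0.0001]
3.644 False [ 1.5 -1.1  0.8] [0. 0. 0.]
3.513 False [ 0.5 -1.4 -0. ] [ 0.      0.0001 -0.0001]
3.382 False [1.2 0.2 0.2] [-0.      0.0001 -0.0001]
3.25 False [ 1.2  0.2 -0.4] [ 0.      0.0001 -0.0001]
3.119 False [ 1.   0.  -0.6] [ 0.  0. -0.]
2.988 False [-0.  -0.6  0.4] [ 0.  0. -0.]
7.5833
```

View pics/t1.png

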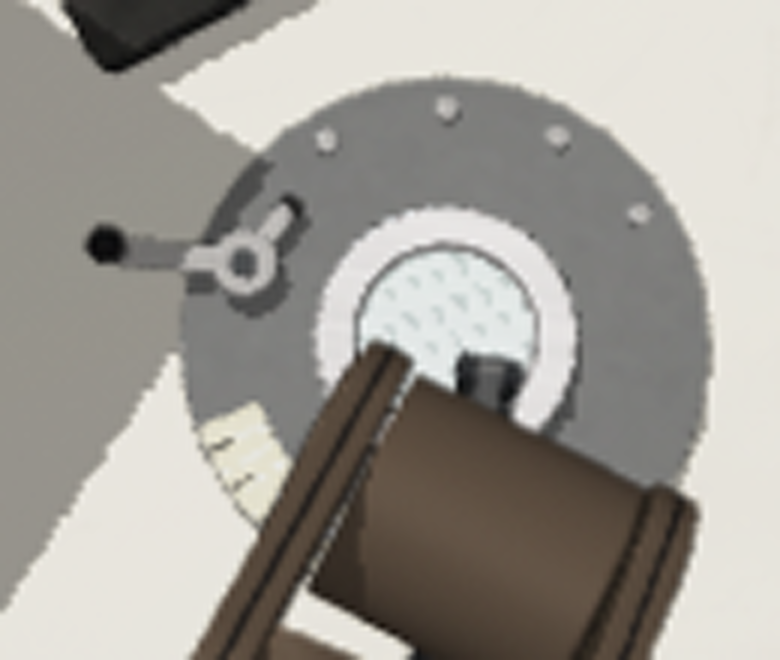

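The arm hides the pointer in this view. I'll back off to the right and look again.

Run:
```python
from h import *
p,o=pose(C,.07,MARK+.12,.04,.036); movel(p,vel=.1); movel([p[0],p[1],.12],vel=.15)
move_pose([.45,-.36,.13],o)
f,F=cam("top"); save(f,"t2.png",(205,200,285,265),10); print(get_time_s())
```

```text
9.625
```

View pics/t2.png

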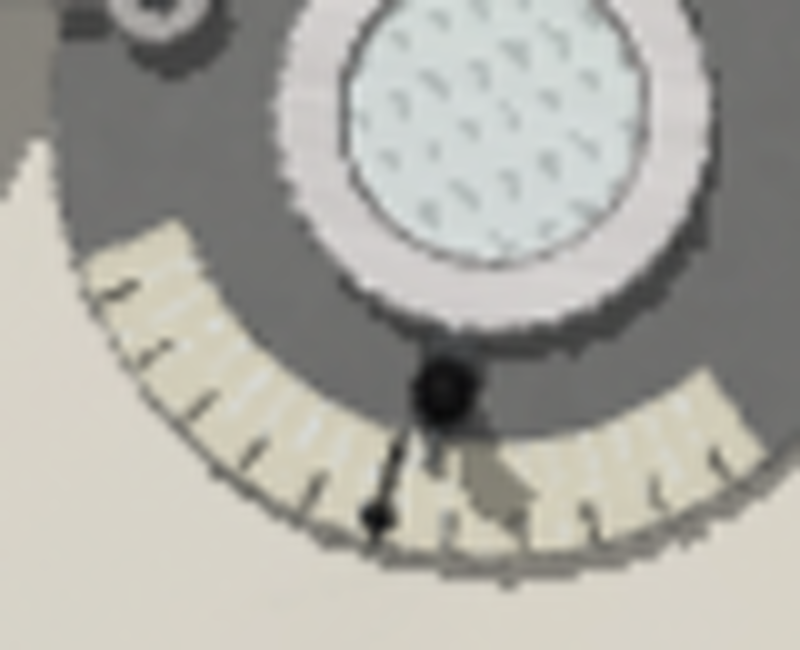

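The ball is at (445,388) and the pointer tip at about (434,475). The mark runs from (402,438) to its dot at (377,518), so the ring is a little short of the mark, as planned.

Run:
```python
from h import *
f,F=cam("top"); g=lambda x,y,z: back(f,F,205+(x+.5)/10-.5,200+(y+.5)/10-.5,z)[:2]
for n,x,y,z in(("ball",445,388,.062),("tip",434,474,.018),("tipmid",437,455,.018),("dot",377,518,.0135),("mkin",402,438,.0135),("mkmid",390,478,.0135),("ringC",494,112,.028)):
    p=g(x,y,z)-C; print(n,(p+C).round(4),np.hypot(*p).round(4),(np.arctan2(p[1],p[0])%(2*np.pi)).round(4))
```

```text
ball [ 0.5007 -0.1147] 0.0683 2.9747
tip [ 0.4776 -0.112 ] 0.0915 2.988
tipmid [ 0.4824 -0.1127] 0.0867 2.9874
dot [ 0.4661 -0.0976] 0.1058 2.8699
mkin [ 0.4863 -0.1036] 0.0847 2.8744
mkmid [ 0.4762 -0.1007] 0.0952 2.8732
ringC [ 0.5693 -0.1259] 0.0013 0.0844
```

Run:
```python
from h import *
p,o=pose(C,.07,MARK+.12,.04,.12); move_pose(p,o); movel([p[0],p[1],.036],vel=.12)
for a,off in((2.99,.02),(2.93,.017),(2.873,.017)):
    p,o=pose(C,.07,a,off,.036); print(movel(p,o,vel=.03,stop_force=15))
p,o=pose(C,.07,2.873,.04,.036); movel(p,vel=.1); movel([p[0],p[1],.12],vel=.15)
move_pose([.45,-.36,.13],o)
f,F=cam("top"); save(f,"t3.png",(225,225,273,263),16); print(get_time_s())
```

```text
False
False
False
14.875
```

View pics/t3.png

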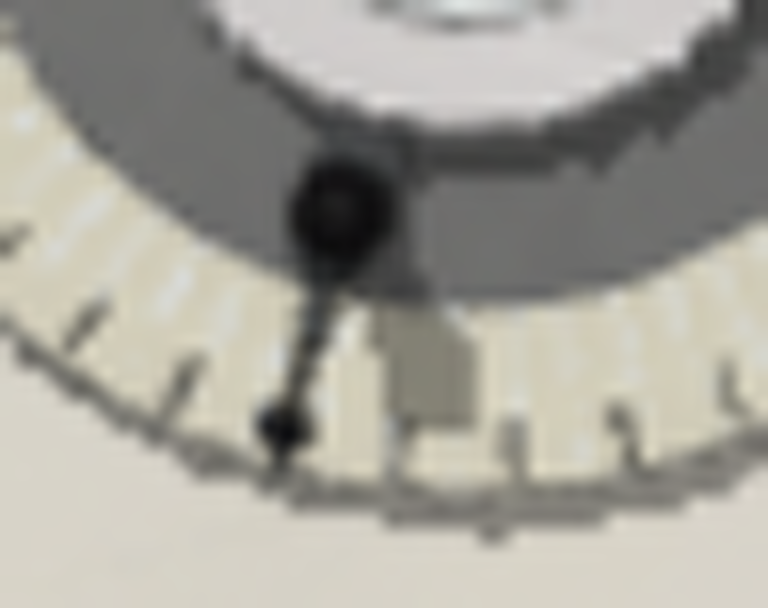

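The pointer now lies on the mark. Its line from (325,275) to (300,370) runs straight into the dot at (285,427). Next is the clamp.

Run:
```python
from h import *
pi=np.pi
move_pose(*pose(P,.055,1.467,.045,.12,pi))
movel(pose(P,.055,1.467,.045,.038,pi)[0],vel=.12)
f0=np.array(get_wrist_force())
for a in [*np.linspace(1.467,.30,9),.26,.22,.19,.16]:
    p,o=pose(P,.055,a,.017,.038,pi); s=movel(p,o,vel=.04 if a>.29 else .015,stop_force=9)
    df=np.array(get_wrist_force())-f0; print(round(a,3),s,df.round(1))
    if s or np.linalg.norm(df)>9: break
h=a-pi/2; q=np.array(get_position()); print(q)
movel([q[0]-.03*np.cos(h),q[1]-.03*np.sin(h),q[2]],vel=.1)
q=np.array(get_position()); movel([q[0],q[1],.13],vel=.15)
move_pose([.45,-.36,.13],[pi,0,1.3])
f,F=cam("top"); save(f,"t4.png",(180,155,310,265),6); print(get_time_s())
```

```text
1.467 False [ 1.1 -0.8 -0.8]
1.321 False [ 0.8 -1.4 -0.9]
1.175 False [-0.1 -0.3 -1.3]
1.029 False [-0.1 -1.2 -1.1]
0.884 False [-0.4 -0.9 -1.8]
0.738 False [-1.1 -0.8 -0.9]
0.592 False [ 0.3 -0.7  0.5]
0.446 False [-1.  -0.5  0.6]
0.3 False [ 0.7 -0.7 -0.6]
0.26 False [-1.4  3.   0.9]
0.22 False [-1.6  8.4  2.1]
0.19 False [-2.7 11.8  2.8]
[ 0.64800428 -0.00872724  0.0378978 ]
24.6417
```

View pics/t4.png

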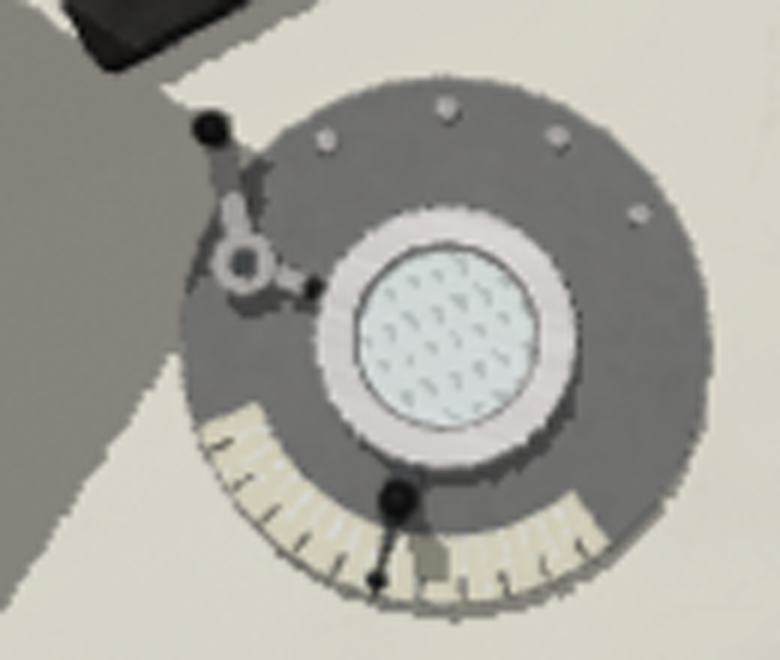

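The clamp ball at (211,129) shows the handle swung round, with the nose on the ring's rim at about (315,288). The pointer is still on the mark. I'll check the clamp angle and hand in if it is home.

Run:
```python
from h import *
f,F=cam("top"); g=lambda x,y,z: back(f,F,180+(x+.5)/6-.5,155+(y+.5)/6-.5,z)[:2]
c=g(211,129,.055)-g(244,264,.032); th=np.pi/2+.002-np.arctan2(c[1],c[0]); print(np.hypot(*c),th)
if th>1.31: print(hand_in())
```

```text
0.055694147048621676 1.3368603688829936
the job is handed in; nothing more can be done
None
```

The job is handed in: the ring's pointer stands on the long dotted mark, and the clamp was then pushed to its stop (measured 1.34 rad of 1.35, the push force peaking at about 12 N). It took about 25 s, nothing was gripped or lifted, and the arm was clear at the end.

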